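# Level the sprung instrument shelf and hold it for locking

### The job

Lay the yellow spirit level lengthwise inside the blue outline on the small white shelf, press it down firmly to seat it, and let go of it. Then take the black knob of the levelling foot, push the sprung cradle down on its stop with it, and turn the knob until the bubble stands between the two black lines. Finish still gripping the knob, the cradle kept pressed on its stop and the bubble centred, so that a colleague can tighten the lock; leave the screwdriver and the roll of tape where they lie.

Things in the scene. Friction and masses are not known exactly. Their poses are not given: they have to be found in the camera images.
- level: loose yellow spirit level with black end caps, 28 (x) x 140 (y, its length) x 34 mm high, 0.2 kg, plus a vial on its top up to 42 mm; origin at the centre of its underside, z up. Pressing it with about 10 N seats it. Grip it across its 28 mm width at mid length. Green vial on top along y, with a white bubble 14 mm long and two black lines 21 mm apart.
- bubble (a joint): place of the bubble in the level's vial, rad: 0 centred between the lines, positive toward the level's own +y end; it runs to the higher end, 0.3 mm per 0.001 rad, and equals the slope of the level in rad up to its ends at +-0.09. It settles in about half a second.
- stand: fixed grey base of the levelling stand, 130 (x) x 330 (y) x 12 mm; origin at the centre of its underside. The cradle's and shelf's pivot line runs along its x, 125 mm toward +y from the origin, 36 mm up; the levelling foot's axis stands 125 mm toward -y from the origin.
- mark (a point): centre of the blue outline (38 x 150 mm, its length along y) on the top face of the white shelf (120 x 180 mm, about 58 mm above the bench when level); z is the shelf's normal, -y points to the levelling foot. At the start the shelf's foot end is 0.055 to 0.095 rad too high.
- shelf: the white shelf plate, 120 x 180 x 8 mm; origin on the pivot line, at mid width, y from the foot to the pivot. It tilts with the foot and with the cradle.
- foot_grip (a point): centre of the grip zone of the black fluted knob of the levelling foot (37 mm diameter, 36 mm high, this point 16 mm below its top, about 100 mm above the bench), on its axis; z up along the axis. The shelf's edge is 55 mm away toward +y.
- foot: the black knob of the levelling foot; origin on its axis in the cradle, 54 mm under foot_grip. It turns stiffly (0.12 N m) on a steel stem in the cradle and stays where it is left; it does not rise as it turns. Clockwise seen from above lowers the foot end of the shelf, by 0.045 rad of slope per rad of turn; at the start it must be turned 0.6 to 1.4 rad clockwise.
- cradle (a joint): the sprung aluminium cradle that carries shelf and foot, rad: 0 = risen by its springs, 0.03 = pressed down on its stop, where it is level. Pressing on the knob takes about 2.5 N to start and 8 N to reach the stop, 7.5 mm lower; press with 10 to 15 N to be sure; let go, it rises again. The bubble is to be read with the cradle on its stop.
- screwdriver: loose yellow screwdriver, 26 x 184 x 25 mm, right of the stand; leave alone
- yellow_tape: loose roll of yellow tape, 68 x 72 x 15 mm, lying flat on the right; leave alone
Mind the look-alikes: they are no part of the job. What is meant by the level is not turquoise, and is the smaller of those in its own colour.

How it is judged:
By the outcome, as a careful person would: the job done as asked, in the order asked, and still so for the second after the job is handed in, while the arm keeps its last pose, push and grip.
It also fails if it takes over 51 s, if anything falls off the work surface, if the arm or the gripper's body presses on something with over 40 N, if the wrist force passes 120 N, or if a joint passes its speed limit or range.

### The arm

A 6-joint arm with a two-finger parallel gripper is mounted at the origin on a cart in front of the work surface, level with it; the furniture and walls round the work are solid. World frame = base frame: x ahead of the robot, y to its left, z up, the work surface at z = 0. Lengths are in m, angles in degrees, forces in N, time in s.
With the tool pointing down it reaches from about 0.375 to 0.975 m from the base axis. Payload 3.8 kg.
Tool frame: the origin (TCP) lies on the centre line of the jaws, within the pads' length; the fingertips stand 17 mm ahead of it and the grasp point (between the pads) lies 2 mm behind it; z points along the fingers, y is the line along which they close (so a half turn about z gives the same grasp; the last joint's range is limited). The gripper opens to 88 mm and grips with 3 to 60 N. Pads are 18 mm wide; open, the fingers measure 123 mm over their backs; the gripper's body (75 mm by 187 mm) begins 45 mm behind the grasp point.
Start: joints at [-79.177, 15.12, 91.902, -0, 72.978, -2.114], TCP at [0.151, -0.658, 0.256] pointing down, gripper open.
Joint ranges: [-150.88, 150.88], [-54.13, 125.18], [17.81, 147.31], [-75.09, 255.09], [0, 152.58], [-146.25, 146.25]. Speed limits (degrees/s): [147.25, 147.25, 180, 180, 180, 180].

### API

Orientations are given as [roll, pitch, yaw] about the fixed x, y, z axes, in that order (R = Rz(yaw) Ry(pitch) Rx(roll)).
In Python, from station import status, imaging, r gives the robot as it stands.
- The arm moves only by the tool drive_tool, never from a script. Its argument "series" is a list that holds one entry, the list of rows, each a list of 7 numbers: the opening, from -1 (shut) to 1 (fully open), then the shift along the tool's x, y, z each as a share of 3 cm, from -1 to 1, then the turn, a rotation vector about the tool's x, y, z each as a share of 0.08 rad, from -1 to 1. In form: [[[hand, tx, ty, tz, wx, wy, wz], ...]]. A call has exactly 5 rows; each row shifts and turns the commanded pose from where the row before left it, along the tool's axes as they then stand; what a row does not reach is not made up. A row lasts 1/8 s, in which the tool goes at most 62.5 mm and 10.7 degrees, less where a joint would pass 70% of its speed; a pose out of reach is approached as far as the arm can. A call with a number of a shift or a turn outside -1 to 1 is refused whole. A call with a gripper value outside its range is refused whole. The fingers move at their own pace and stop on an object; the grip force is fixed at half the most. Time passes only in rows, so rows that do not move let the fingers close, or fill a call up. It gives the time, the measured TCP pose, the force, the opening and the grip force at its end, in the units of the state.
- status.get_state(): the state, without advancing time (a new reading comes with each control period).
- imaging.grab_frame(name): name is "scene" or "top" or "wrist"; returns a dict with "image" (420x560x3 uint8, red, green, blue), "intrinsics" (3x3 intrinsics, pixels), "R" (3x3) and "t" (3): a world point X has camera coordinates R X + t. Camera axes: x right, y down, z forward; pixel columns grow to the right and rows downward; lengths in m; the calibration is good to about 2 mm. A picture is of the moment at which its call begins. There is no depth.
- r.job_done(): hands the job in; it is judged then, once.
The state is a dict: "time": time; "joints": joint angles; "dq": joint speeds; "effort": joint torques, N m; "position": TCP position; "ee_rot": TCP orientation; "force": force on the tool from outside, world axes, zero at the start; "torque": the same for the moment, N m; "width": opening from 0.0 (shut) to 1.0 (fully open); "finger_force": force on a finger pad.
Only numpy, scipy, OpenCV 4.12 (cv2) and the standard library are available. Lean on these libraries where they do the work, as an engineer would, in place of code of your own. Each camera call takes 0.05 s, during which the arm holds its last target. There are 200 camera calls.

## Working session

There is one attempt and no reset: what is moved stays moved. The work goes in short steps, Python scripts to look and compute and a tool call to move; the robot and the scene stay as the last step left them, time stands still between calls to the robot, and variables do not carry over. Pictures are saved under pics/ and viewed, at most 10 in all, crops included, and the job is handed in when it is done.

Besides the shell and the picture viewer there is one more tool, called after ">>>" as name(argument=value, ...) on one line, values as JSON. drive_tool: Moves the arm, as the interface text tells. Shift numbers are shares of 3 cm and turn numbers shares of 0.08 rad, none past 1 either way. Its arguments: {"type":"object","properties":{"series":{"type":"array"}},"required":["series"]}

```bash
mkdir -p pics; ls
cat > h.py <<'E'
import numpy as np, cv2
from station import status, imaging, r
from scipy.spatial.transform import Rotation as Ro
def grab(n,save=None):
    f=imaging.grab_frame(n)
    if save: cv2.imwrite('pics/'+save,f['image'][:,:,::-1])
    return f
def ray(f,uv,z):
    "world points on plane height z for pixels uv"
    K,R,t=(np.array(f[k]) for k in('intrinsics','R','t'))
    uv=np.atleast_2d(uv).astype(float)
    d=(R.T@np.linalg.inv(K)@np.c_[uv,np.ones(len(uv))].T).T
    c=-R.T@t
    return c+d*((z-c[2])/d[:,2])[:,None]
def proj(f,X):
    K,R,t=(np.array(f[k]) for k in('intrinsics','R','t'))
    p=(K@(R@np.atleast_2d(X).T+t[:,None])).T
    return p[:,:2]/p[:,2:]
E
python3 - <<'E'
from h import *
a=grab('scene','s1.png');b=grab('top','t1.png')
print(status.get_state())
for f in(a,b): print(f['intrinsics'],-np.array(f['R']).T@f['t'])
import cv2
cv2.imwrite('pics/st1.png',cv2.resize(np.vstack([a['image'],b['image']])[:,:,::-1],(400,600)))
E
```

```text
pics
{'time': 0.1, 'joints': array([-7.91779295e+01,  1.51656191e+01,  9.19714087e+01, -9.33850532e-04,
        7.29753531e+01, -2.11501129e+00]), 'dq': array([ 0.01937288, -0.02765571, -0.15887672,  0.09831322, -0.02802434,
       -0.03954519]), 'effort': array([ 1.20032400e-03, -5.03617609e+01, -3.58072042e+01,  7.31187919e-02,
        2.33976898e-02, -5.59477132e-05]), 'position': array([ 0.15099473, -0.65729941,  0.25452236]), 'ee_rot': array([-1.79887663e+02, -3.25569124e-03,  1.29373529e+01]), 'force': array([ 0.58957136, -1.18054204, -1.0645746 ]), 'torque': array([-0.00322794, -0.07901666,  0.03111408]), 'finger_force': 0.0, 'width': 1.0008025580219153}
[[461.73816186   0.         281.51107371]
 [  0.         461.73816186 211.5445862 ]
 [  0.           0.           1.        ]] [-0.67210536  0.92064116  0.76990249]
[[458.04812588   0.         274.89172781]
 [  0.         458.04812588 203.10862918]
 [  0.           0.           1.        ]] [ 0.29395755 -0.01468935  1.31710867]
```

View pics/t1.png

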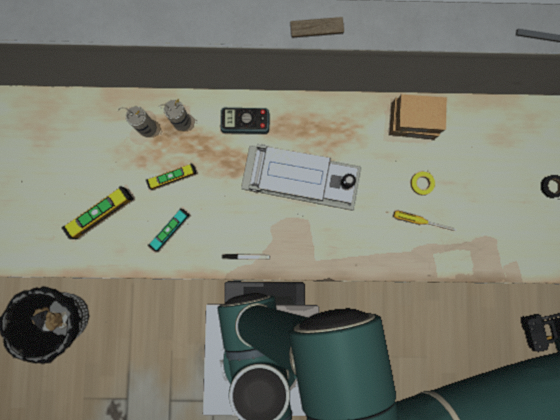

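View pics/s1.png

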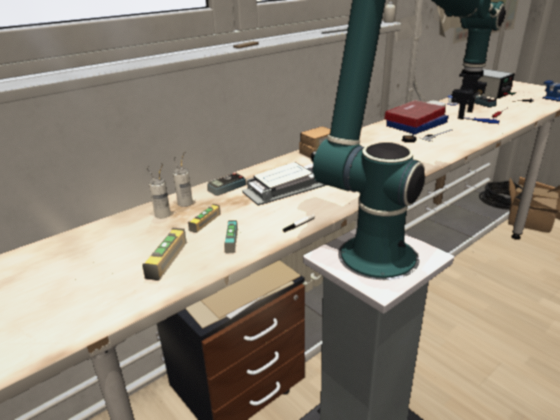

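Top view: the small yellow level is at (172,177) and the larger look-alike at (98,212). The stand outline is at (296,174) and the knob at (348,182), on the right (-y) side. The tape and screwdriver are further right.

Run:
```python
from h import *
f=grab('top');im=f['image'];hsv=cv2.cvtColor(im,cv2.COLOR_RGB2HSV)
m=np.zeros(im.shape[:2],np.uint8);m[155:198,140:205]=1
s=((hsv[...,1]>120)|(hsv[...,2]<70))&(m>0)
ys,xs=np.nonzero(s);rc=cv2.minAreaRect(np.c_[xs,ys].astype(np.float32));print('lev',len(xs),rc)
bp=cv2.boxPoints(rc);print(ray(f,bp,.03).round(4)); c=ray(f,rc[0],.03)[0];print('level c',c.round(4))
m[:]=0;m[155:195,262:328]=1
b=(hsv[...,0]>100)&(hsv[...,0]<135)&(hsv[...,1]>70)&(m>0)
ys,xs=np.nonzero(b);rc=cv2.minAreaRect(np.c_[xs,ys].astype(np.float32));print('out',len(xs),rc);bp=cv2.boxPoints(rc)
print(ray(f,bp,.06).round(4),ray(f,rc[0],.06).round(4))
print('knob',ray(f,[348,182],.116).round(4))
print('pivot/edge L,stand corners',ray(f,[[250,145],[243,191],[361,165],[355,210]],.012).round(4))
w=grab('wrist');print(np.array(w['intrinsics']));st=status.get_state()
T=Ro.from_euler('xyz',st['ee_rot'],degrees=True).as_matrix()
R=np.array(w['R']);print('cam in tool',T.T@(-R.T@w['t']-st['position']),'\n',(R@T).round(3))
```

```text
lev 491 ((171.13137817382812, 176.36129760742188), (11.362957000732422, 50.06535720825195), 70.01689147949219)
[[0.4958 0.3331 0.03  ]
 [0.5473 0.2019 0.03  ]
 [0.5167 0.1899 0.03  ]
 [0.4655 0.3208 0.03  ]]
level c [0.5062 0.2616 0.03  ]
out 0 ((0.0, 0.0), (0.0, 0.0), 0.0)
[[1.0056 0.7645 0.06  ]
 [1.0056 0.7645 0.06  ]
 [1.0056 0.7645 0.06  ]
 [1.0056 0.7645 0.06  ]] [[1.0056 0.7645 0.06  ]]
knob [[ 0.4846 -0.2259  0.116 ]]
pivot/edge L,stand corners [[ 0.6051  0.0408  0.012 ]
 [ 0.4701  0.0582  0.012 ]
 [ 0.5517 -0.2822  0.012 ]
 [ 0.4202 -0.264   0.012 ]]
[[340.03350598   0.         276.50989204]
 [  0.         340.03350598 207.05230531]
 [  0.           0.           1.        ]]
cam in tool [ 0.08291942 -0.00029563 -0.12834877] 
 [[ 0.001  1.     0.   ]
 [-0.947  0.001 -0.322]
 [-0.322 -0.     0.947]]
```

```bash
cat >> h.py <<'E'
def plan(p,yaw,N,start=None,rp=None):
    "constant row (shares) repeated N times taking the tool from start to p,[180,0,yaw]; start=(pos,yaw)"
    st=status.get_state()
    p0=np.array(start[0] if start else st['position']); 
    A=Ro.from_euler('xyz',[180,0,start[1]] if start else st['ee_rot'],degrees=True)
    B=Ro.from_euler('xyz',[180,0,yaw],degrees=True)
    v=(A.inv()*B).as_rotvec()/N
    S=sum(Ro.from_rotvec(v*k).as_matrix() for k in range(N))
    d=np.linalg.solve(S,A.inv().apply(np.array(p)-p0))
    print(N,'rows',(d/.03).round(3),(v/.08).round(3),'mm',np.linalg.norm(d)*1000)
    P=[p0+A.apply(sum((Ro.from_rotvec(v*k).apply(d) for k in range(n)),np.zeros(3))) for n in range(0,N+1,5)]
    print(np.round(P,3))
E
python3 - <<'E'
from h import *
s=([.151,-.658,.256],12.937)
plan([.5,-.09,.28],81,20,s)
plan([.506,.262,.18],111.4,10,([.5,-.09,.28],81))
plan([.506,.262,.18],111.4,15,([.5,-.09,.28],81))
E
```

```text
20 rows [ 1.148 -0.269 -0.04 ] [-0.     0.    -0.742] mm 35.39143919186912
[[ 0.151 -0.658  0.256]
 [ 0.299 -0.562  0.262]
 [ 0.412 -0.427  0.268]
 [ 0.481 -0.265  0.274]
 [ 0.5   -0.09   0.28 ]]
10 rows [1.181 0.117 0.333] [ 0.     0.    -0.663] mm 36.99448695685289
[[ 0.5   -0.09   0.28 ]
 [ 0.526  0.086  0.23 ]
 [ 0.506  0.262  0.18 ]]
15 rows [0.787 0.085 0.222] [ 0.     0.    -0.442] mm 24.664481151944578
[[ 0.5   -0.09   0.28 ]
 [ 0.523  0.026  0.247]
 [ 0.525  0.145  0.213]
 [ 0.506  0.262  0.18 ]]
```

>>> drive_tool(series=[[[1,0.92,-0.215,-0.03,0,0,-0.594],[1,0.92,-0.215,-0.03,0,0,-0.594],[1,0.92,-0.215,-0.03,0,0,-0.594],[1,0.92,-0.215,-0.03,0,0,-0.594],[1,0.92,-0.215,-0.03,0,0,-0.594]]])

```text
time: 0.82
position: [0.2723, -0.5832, 0.2599]
ee_rot: [-180.0, -0.0, 26.6]
force: [-0.1, -0.4, -0.3]
width: 1.001
finger_force: 0.0
```

>>> drive_tool(series=[[[1,0.92,-0.215,-0.03,0,0,-0.594],[1,0.92,-0.215,-0.03,0,0,-0.594],[1,0.92,-0.215,-0.03,0,0,-0.594],[1,0.92,-0.215,-0.03,0,0,-0.594],[1,0.92,-0.215,-0.03,0,0,-0.594]]])

```text
time: 1.45
position: [0.3719, -0.4828, 0.2645]
ee_rot: [-180.0, -0.0, 40.3]
force: [-0.0, 0.2, 0.2]
width: 0.998
finger_force: 0.0
```

Works as modelled; three more.

>>> drive_tool(series=[[[1,0.92,-0.215,-0.03,0,0,-0.594],[1,0.92,-0.215,-0.03,0,0,-0.594],[1,0.92,-0.215,-0.03,0,0,-0.594],[1,0.92,-0.215,-0.03,0,0,-0.594],[1,0.92,-0.215,-0.03,0,0,-0.594]]])

```text
time: 2.08
position: [0.445, -0.3618, 0.269]
ee_rot: [-180.0, -0.0, 53.9]
force: [-0.0, -1.1, -0.5]
width: 0.999
finger_force: 0.0
```

>>> drive_tool(series=[[[1,0.92,-0.215,-0.03,0,0,-0.594],[1,0.92,-0.215,-0.03,0,0,-0.594],[1,0.92,-0.215,-0.03,0,0,-0.594],[1,0.92,-0.215,-0.03,0,0,-0.594],[1,0.92,-0.215,-0.03,0,0,-0.594]]])

```text
time: 2.7
position: [0.4876, -0.227, 0.2735]
ee_rot: [-180.0, -0.0, 67.5]
force: [0.1, -0.0, 0.1]
width: 0.998
finger_force: 0.0
```

>>> drive_tool(series=[[[1,0.92,-0.215,-0.03,0,0,-0.594],[1,0.92,-0.215,-0.03,0,0,-0.594],[1,0.92,-0.215,-0.03,0,0,-0.594],[1,0.92,-0.215,-0.03,0,0,-0.594],[1,0.92,-0.215,-0.03,0,0,-0.594]]])

```text
time: 3.32
position: [0.4972, -0.086, 0.2781]
ee_rot: [-180.0, -0.0, 81.1]
force: [0.0, 0.2, -0.2]
width: 1.003
finger_force: 0.0
```

Run:
```python
from h import *
f=grab('wrist','w1.png');np.save('w1.npy',f,allow_pickle=True)
st=status.get_state();print(st['position'],st['ee_rot'],st['time'])
```

```text
[ 0.49699196 -0.08324104  0.27820072] [-1.79962591e+02 -1.55327906e-01  8.12431009e+01] 3.375
```

View pics/w1.png

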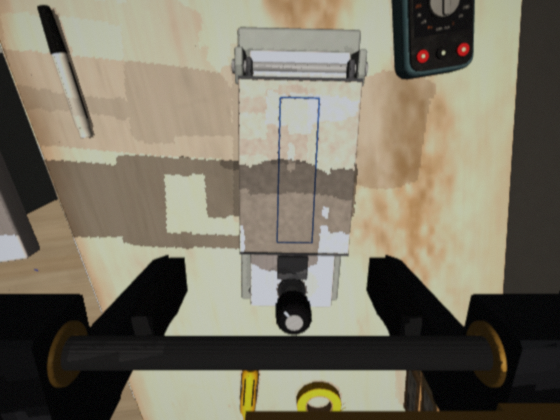

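Wrist view: the outline corners are about (279,97), (320,97), (314,242) and (276,242). The knob top is near (293,320), and the stand's pivot end is at the top of the image. I'll refine these with a fit.

Run:
```python
from h import *
from scipy.optimize import least_squares
f=np.load('w1.npy',allow_pickle=True).item();im=f['image'].astype(int)
bl=im[...,2]-im[...,0]   # blueness
bl=bl-cv2.blur(bl.astype(np.float32),(9,9))
def edge(fix,rng,axis):
    o=[]
    for k in fix:
        a=np.array([bl[j,k] if axis=='r' else bl[k,j] for j in rng]);i=a.argmax()
        if a[i]>12:
            w=np.clip(a[max(i-1,0):i+2],0,None);o.append((k,(w*np.array(rng)[max(i-1,0):i+2]).sum()/w.sum()))
    o=np.array(o)
    c=np.polyfit(o[:,0],o[:,1],1)
    for _ in range(4):
        e=abs(np.polyval(c,o[:,0])-o[:,1]);o2=o[e<1.2];c=np.polyfit(o2[:,0],o2[:,1],1)
    print(axis,len(o),len(o2),c.round(4));return c
L=edge(range(102,238),range(270,286),'c');Rr=edge(range(102,238),range(309,326),'c')
Tp=edge(range(284,315),range(91,104),'r');Bt=edge(range(282,310),range(236,249),'r')
def X(c,r): # col=c0*row+c1 ; row=r0*col+r1
    row=(r[0]*c[1]+r[1])/(1-r[0]*c[0]);return [c[0]*row+c[1],row]
P=np.array([X(L,Tp),X(Rr,Tp),X(Rr,Bt),X(L,Bt)]);print(P.round(1))
def model(q,W=.038,H=.150):
    x,y,z,yaw,s=q # s: foot end higher by s
    R=Ro.from_euler('ZX',[yaw,-s]).as_matrix()
    C=np.array([[-W/2,H/2,0],[W/2,H/2,0],[W/2,-H/2,0],[-W/2,-H/2,0]])
    return C@R.T+[x,y,z]
for d in(0,.001):
  g=least_squares(lambda q:(proj(f,model(q,.038-d,.15-d))-P).ravel(),[.5,-.07,.065,-.16,.1])
  print(g.x.round(4),np.degrees(g.x[3]),g.cost)
for s in(.085,.105,.125):
  g=least_squares(lambda q:(proj(f,model([*q,s],.0375,.1495))-P).ravel(),[.5,-.07,.065,-.16]);print(s,g.x.round(4),np.degrees(g.x[3]),g.cost)
# knob top dark blob
g=cv2.cvtColor(f['image'],cv2.COLOR_RGB2GRAY);k=g[280:340,265:325]
ys,xs=np.nonzero(k<60);print('knob bbox',xs.min()+265,xs.max()+265,ys.min()+280,ys.max()+280)
print([ray(f,p,.123).round(4) for p in([293,315],[293,320])])
cv2.imwrite('pics/k.png',cv2.resize(f['image'][235:340,230:360,::-1],None,fx=5,fy=5,interpolation=2))
```

```text
c 136 136 [-2.220000e-02  2.819516e+02]
c 136 136 [-5.080000e-02  3.238711e+02]
r 31 31 [2.44000e-02 8.99226e+01]
r 28 28 [8.600000e-03 2.395651e+02]
[[279.8  96.8]
 [318.9  97.7]
 [311.6 242.3]
 [276.6 242. ]]
[ 0.5171 -0.0852  0.0643 -0.1748  0.0599] -10.017500465686158 0.03855618768358933
[ 0.5168 -0.0846  0.0698 -0.1722  0.0149] -9.864647598295479 0.168932224366565
0.085 [ 0.5172 -0.0848  0.0644 -0.1763] -10.100843270378032 0.18976564260323808
0.105 [ 0.5172 -0.0846  0.0635 -0.1775] -10.168428834034835 0.2986081009442921
0.125 [ 0.5173 -0.0845  0.0628 -0.1787] -10.236325195234333 0.43349890133080016
knob bbox 265 324 280 339
[array([[ 0.4931, -0.2117,  0.123 ]]), array([[ 0.4923, -0.2175,  0.123 ]])]
```

View pics/k.png

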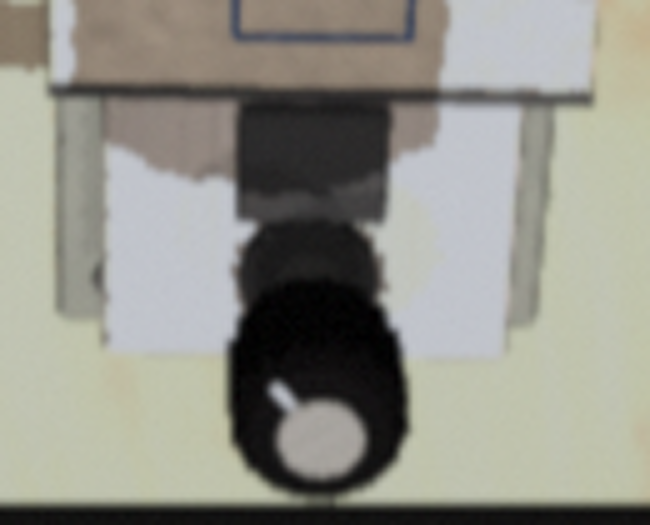

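Knob cap centre is at about (294,323) in the full image. Mark ≈ (0.517, -0.085, 0.064), stand yaw ≈ -10°. On to the level.

Run:
```python
from h import *
plan([.506,.262,.18],111.4,13)
```

```text
13 rows [0.889 0.104 0.253] [ 0.    -0.003 -0.506] mm 27.914524266688804
[[ 0.497 -0.083  0.278]
 [ 0.522  0.049  0.241]
 [ 0.52   0.183  0.203]]
```

>>> drive_tool(series=[[[1,0.89,0.1,0.25,0,0,-0.506],[1,0.89,0.1,0.25,0,0,-0.506],[1,0.89,0.1,0.25,0,0,-0.506],[1,0.89,0.1,0.25,0,0,-0.506],[1,0.89,0.1,0.25,0,0,-0.506]]])

```text
time: 4.0
position: [0.5225, 0.0453, 0.2403]
ee_rot: [-180.0, 0.0, 92.7]
force: [-0.3, 0.4, -0.2]
width: 0.997
finger_force: 0.0
```

>>> drive_tool(series=[[[1,0.89,0.1,0.25,0,0,-0.506],[1,0.89,0.1,0.25,0,0,-0.506],[1,0.89,0.1,0.25,0,0,-0.506],[1,0.89,0.1,0.25,0,0,-0.506],[1,0.89,0.1,0.25,0,0,-0.506]]])

```text
time: 4.62
position: [0.5205, 0.1794, 0.2028]
ee_rot: [-180.0, 0.0, 104.2]
force: [-0.3, 0.3, -0.7]
width: 1.001
finger_force: 0.0
```

>>> drive_tool(series=[[[1,0.89,0.1,0.25,0,0,-0.506],[1,0.89,0.1,0.25,0,0,-0.506],[1,0.89,0.1,0.25,0,0,-0.506],[1,0,0,0,0,0,0],[1,0,0,0,0,0,0]]])

```text
time: 5.25
position: [0.5065, 0.2576, 0.1807]
ee_rot: [-180.0, 0.0, 111.1]
force: [0.9, -0.2, -0.3]
width: 1.0
finger_force: 0.0
```

Run:
```python
from h import *
f=grab('wrist','w2.png');np.save('w2.npy',f,allow_pickle=True)
st=status.get_state();print(st['position'],st['ee_rot'],st['time'])
```

```text
[0.50673689 0.25747999 0.18093197] [1.79986555e+02 2.66397633e-02 1.11102819e+02] 5.3
```

View pics/w2.png

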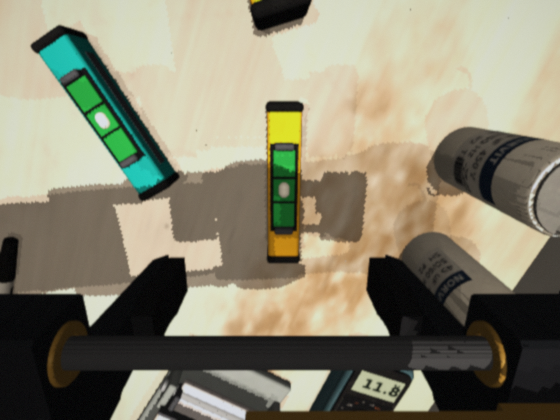

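The level runs almost vertically in the image: far cap at (267–302, 102), near end at (268–300, 262), bubble at (284,189), nicely between the open fingers.

Run:
```python
from h import *
f=np.load('w2.npy',allow_pickle=True).item()
hsv=cv2.cvtColor(f['image'],cv2.COLOR_RGB2HSV)
m=np.zeros(hsv.shape[:2],bool);m[95:270,255:315]=1
s=((hsv[...,1]>170)|(hsv[...,2]<60))&m
n,lab,stt,_=cv2.connectedComponentsWithStats(s.astype(np.uint8));i=1+stt[1:,4].argmax();print(stt[i])
ys,xs=np.nonzero(lab==i)
W=ray(f,np.c_[xs,ys],.034)[:,:2]
(c,wh,a)=cv2.minAreaRect((W*1000).astype(np.float32));print(c,wh,a)
b=cv2.boxPoints((c,wh,a));print(b.round(1))
st=status.get_state();T=Ro.from_euler('xyz',st['ee_rot'],degrees=True)
print('centre in tool mm',T.inv().apply(np.r_[np.array(c)/1000,.02]-st['position'])*1000)
```

```text
[ 266  102   37  161 4792]
(508.3826904296875, 266.4510498046875) (28.838808059692383, 138.2239532470703) 21.194766998291016
[[470.  325.7]
 [519.9 196.8]
 [546.8 207.2]
 [496.8 336.1]]
centre in tool mm [  7.85169381   4.72762847 160.92945399]
```

Run:
```python
from h import *
f=np.load('w2.npy',allow_pickle=True).item()
st=status.get_state();T=Ro.from_euler('xyz',st['ee_rot'],degrees=True)
for p in([437,160],[455,135],[450,190],[400,255],[420,240]):
  print(p,(T.inv().apply(ray(f,p,0)-st['position'])*1000).round(0), (T.inv().apply(ray(f,p,.09)-st['position'])*1000).round(0))
```

```text
[437, 160] [[ 25. 146. 181.]] [[ 43. 103.  91.]]
[455, 135] [[ 48. 159. 181.]] [[ 59. 112.  91.]]
[450, 190] [[ -3. 162. 181.]] [[ 22. 115.  91.]]
[400, 255] [[-71. 123. 181.]] [[-26.  87.  91.]]
[420, 240] [[-55. 141. 181.]] [[-14. 100.  91.]]
```

>>> drive_tool(series=[[[1,0.05,0.03,0.86,0,0,0],[1,0.05,0.03,0.86,0,0,0],[1,0.05,0.03,0.86,0,0,0],[1,0.05,0.03,0.86,0,0,0],[1,0.05,0.03,0.86,0,0,0]]])

```text
time: 5.92
position: [0.5087, 0.2659, 0.0515]
ee_rot: [179.9, 0.0, 111.1]
force: [0.5, 0.2, -0.7]
width: 0.998
finger_force: 0.0
```

>>> drive_tool(series=[[[1,0,0,0.86,0,0,0],[1,0,0,0,0,0,0],[-1,0,0,0,0,0,0],[-1,0,0,0,0,0,0],[-1,0,0,0,0,0,0]]])

```text
time: 6.55
position: [0.5087, 0.2672, 0.0271]
ee_rot: [179.9, -0.0, 111.1]
force: [0.5, -0.7, -0.4]
width: 0.681
finger_force: 0.0
```

>>> drive_tool(series=[[[-1,0,0,0,0,0,0],[-1,0,0,0,0,0,0],[-1,0,0,0,0,0,0],[-1,0,0,0,0,0,0],[-1,0,0,0,0,0,0]]])

```text
time: 7.18
position: [0.508, 0.267, 0.0259]
ee_rot: [180.0, -0.0, 111.2]
force: [0.8, -0.2, 0.2]
width: 0.316
finger_force: 30.0
```

Run:
```python
from h import *
plan([.517,-.085,.13],80,13,([.508,.267,.116],111.15))
```

```text
13 rows [-0.91  -0.085 -0.036] [ 0.    -0.     0.523] mm 27.441392612320193
[[ 0.508  0.267  0.116]
 [ 0.534  0.133  0.121]
 [ 0.532 -0.004  0.127]]
```

>>> drive_tool(series=[[[-1,0,0,-0.6,0,0,0],[-1,0,0,-1,0,0,0],[-1,0,0,-1,0,0,0],[-1,0,0,-0.4,0,0,0],[-1,0,0,0,0,0,0]]])

```text
time: 7.8
position: [0.5084, 0.2671, 0.117]
ee_rot: [179.9, -0.0, 111.2]
force: [-0.3, 0.1, -3.1]
width: 0.316
finger_force: 30.0
```

>>> drive_tool(series=[[[-1,-0.91,-0.085,-0.036,0,0,0.523],[-1,-0.91,-0.085,-0.036,0,0,0.523],[-1,-0.91,-0.085,-0.036,0,0,0.523],[-1,-0.91,-0.085,-0.036,0,0,0.523],[-1,-0.91,-0.085,-0.036,0,0,0.523]]])

```text
time: 8.43
position: [0.5328, 0.1314, 0.1194]
ee_rot: [-179.8, 0.0, 99.1]
force: [-0.6, 1.0, -2.2]
width: 0.315
finger_force: 30.0
```

>>> drive_tool(series=[[[-1,-0.91,-0.085,-0.036,0,0,0.523],[-1,-0.91,-0.085,-0.036,0,0,0.523],[-1,-0.91,-0.085,-0.036,0,0,0.523],[-1,-0.91,-0.085,-0.036,0,0,0.523],[-1,-0.91,-0.085,-0.036,0,0,0.523]]])

```text
time: 9.05
position: [0.5303, -0.0051, 0.1249]
ee_rot: [-179.8, -0.0, 87.1]
force: [-0.1, 0.5, -2.3]
width: 0.315
finger_force: 30.0
```

>>> drive_tool(series=[[[-1,-0.91,-0.085,-0.036,0,0,0.523],[-1,-0.91,-0.085,-0.036,0,0,0.523],[-1,-0.91,-0.085,-0.036,0,0,0.523],[-1,0,0,0,0,-1,0],[-1,0,0,0,0,0,0]]])

```text
time: 9.68
position: [0.5154, -0.0845, 0.1283]
ee_rot: [-179.8, 4.5, 80.1]
force: [-1.4, 0.7, -2.4]
width: 0.314
finger_force: 30.0
```

Run:
```python
from h import *
a=grab('wrist')['image'];f=grab('top');np.save('t3.npy',f,allow_pickle=True);b=f['image']
st=status.get_state();print(st['position'],st['ee_rot'],st['time'],st['force'])
c=cv2.resize(b[130:230,220:380],(560,350),interpolation=2)
v=np.vstack([a[:250],c]);cv2.imwrite('pics/w3.png',v[:,:,::-1])
```

```text
[ 0.51586835 -0.08449781  0.12879016] [-179.86668948    4.5093863    80.06236864] 9.775 [ 0.35712692  0.54763517 -2.4120057 ]
```

View pics/w3.png

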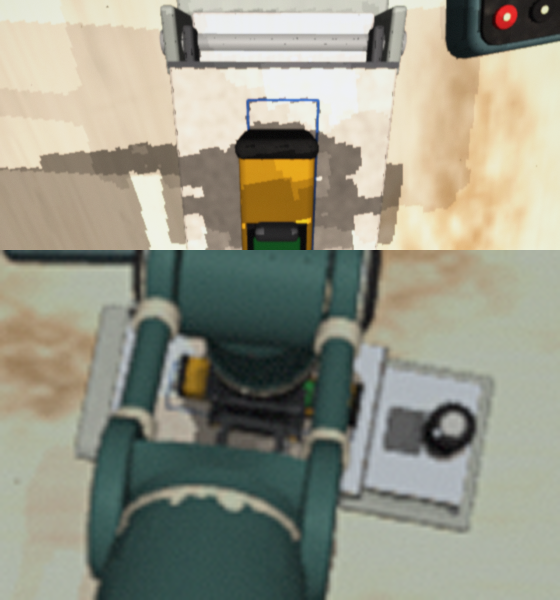

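Wrist view: the outline's far corners are at (248,100) and (319,98). The level's black cap covers (238–318, 130–155), so the level sits slightly left of the outline. I'll quantify that.

Run:
```python
from h import *
f=grab('wrist');np.save('w3.npy',f,allow_pickle=True)
st=status.get_state();T=Ro.from_euler('xyz',st['ee_rot'],degrees=True)
y=np.array([.1736,.9848,0]);x=np.array([.9848,-.1736,0])
M=np.array([.517,-.085,.064])
C=[M+ .075*y*1+sx*.019*x-[0,0,.006] for sx in(-1,1)]
print('pred outline corners',proj(f,C).round(1))
# level in tool frame: bottom .026 ahead of TCP
for zz in(-.008,.026):
  E=[st['position']+T.apply([.070+.0006,sy*.014,zz]) for sy in(-1,1)];print('pred level end',zz,proj(f,E).round(1),np.round(E,4)[0])
print('nominal bottom centre',st['position']+T.apply([0.0006,0,.026]))
im=f['image'];hsv=cv2.cvtColor(im,cv2.COLOR_RGB2HSV)
for r0 in(145,170,200,215):
  row=hsv[r0,215:345];s=(row[:,1]>150)|(row[:,2]<60);i=np.nonzero(s)[0];print(r0,215+i.min(),215+i.max())
  b=im[r0-40,230:335].astype(int);print('blue',r0-40,[230+j for j in np.argsort(b[:,0]-b[:,2])[:5]])
```

```text
pred outline corners [[245.8  98.8]
 [315.9  99. ]]
pred level end -0.008 [[239.3 131.7]
 [319.9 131.8]] [ 0.5146 -0.0123  0.1315]
pred level end 0.026 [[247.4 123.2]
 [310.7 123.3]] [ 0.5141 -0.0149  0.0976]
nominal bottom centre [ 0.51579792 -0.08605061  0.1031012 ]
145 236 317
blue 105 [np.int64(317), np.int64(316), np.int64(247), np.int64(246), np.int64(318)]
170 240 313
blue 130 [np.int64(316), np.int64(315), np.int64(317), np.int64(247), np.int64(248)]
200 241 312
blue 160 [np.int64(315), np.int64(316), np.int64(317), np.int64(230), np.int64(333)]
215 241 312
blue 175 [np.int64(315), np.int64(316), np.int64(230), np.int64(237), np.int64(331)]
```

>>> drive_tool(series=[[[-1,0.07,0.05,0.25,0,0,0],[-1,0.07,0.04,0.25,0,0,0],[-1,0,0,0.25,0,0,0],[-1,0,0,0.25,0,0,0],[-1,0,0,0,0,0,0]]])

```text
time: 10.45
position: [0.5188, -0.0838, 0.0987]
ee_rot: [-179.9, 4.6, 80.0]
force: [0.3, 1.2, -3.2]
width: 0.312
finger_force: 30.0
```

>>> drive_tool(series=[[[-1,0,0,0.08,0,0,0],[-1,0,0,0.08,0,0,0],[-1,0,0,0.06,0,0,0],[-1,0,0,0.05,0,0,0],[-1,0,0,0,0,0,0]]])

```text
time: 11.08
position: [0.5195, -0.0845, 0.0916]
ee_rot: [-180.0, 4.6, 80.0]
force: [0.4, 0.8, -2.5]
width: 0.313
finger_force: 30.0
```

>>> drive_tool(series=[[[-1,0,0,0.07,0,0,0],[-1,0,0,0.07,0,0,0],[-1,0,0,0.04,0,0,0],[-1,0,0,0,0,0,0],[-1,0,0,0,0,0,0]]])

```text
time: 11.7
position: [0.5198, -0.0855, 0.0887]
ee_rot: [180.0, 4.6, 80.0]
force: [-7.5, -1.2, 14.2]
width: 0.311
finger_force: 30.0
```

Run:
```python
from h import *
a=grab('wrist')['image']
st=status.get_state();print(st['position'],st['ee_rot'],st['time'],st['force'],st['torque'])
cv2.imwrite('pics/w4.png',cv2.resize(a[50:250,150:420,::-1],(800,593),interpolation=2))
```

```text
[ 0.51976195 -0.08549819  0.08866282] [179.9791392    4.6470075   79.99358731] 11.75 [-7.41003527 -0.07985498 15.00118213] [-0.09401531  1.03999999 -0.02175631]
```

View pics/w4.png

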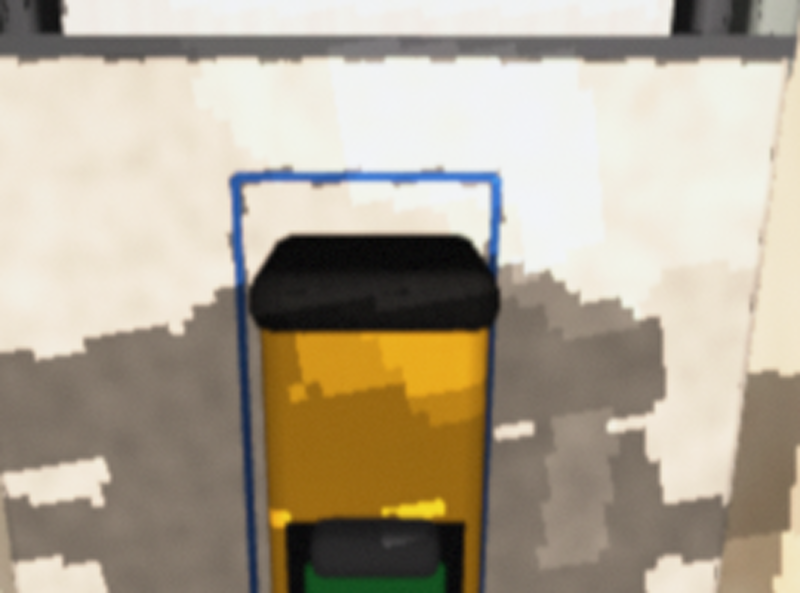

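The cap's lower edge is at (283–460, 237) and the outline's end line is at row 178, about 7 px/mm. The end gap is about 8 mm where 5 is wanted, while laterally it is centred to within 1 mm. I'll lift slightly and shift 3 mm toward the pivot.

>>> drive_tool(series=[[[-1,0,0,-0.2,0,0,0],[-1,0.11,-0.02,-0.1,0,0,0],[-1,0,0,0,0,0,0],[-1,0,0,0.1,0,0,0],[-1,0,0,0.08,0,0,0]]])

```text
time: 12.38
position: [0.5192, -0.0812, 0.0894]
ee_rot: [-179.9, 4.6, 80.0]
force: [-2.6, 0.2, 7.0]
width: 0.319
finger_force: 30.0
```

>>> drive_tool(series=[[[-1,0,0,0.06,0,0,0],[-1,0,0,0.04,0,0,0],[-1,0,0,0.03,0,0,0],[-1,0,0,0,0,0,0],[-1,0,0,0,0,0,0]]])

```text
time: 13.0
position: [0.5191, -0.0818, 0.0879]
ee_rot: [-179.9, 4.6, 80.0]
force: [-8.8, 1.2, 16.8]
width: 0.312
finger_force: 30.0
```

Run:
```python
from h import *
f=grab('wrist');a=f['image'].astype(int);np.save('w5.npy',f,allow_pickle=True)
st=status.get_state();print(st['position'],st['ee_rot'],st['time'],st['force'],st['torque'])
g=a.sum(2)
print('col275 rows',[(r,int(g[r,275])) for r in range(104,150,2)])
b=a[...,0]-a[...,2]
print('blue row at col275', 95+b[95:135,275].argmin(), b[95:135,275].min())
for r in(115,120,125): print(r,'blue cols',sorted(int(225+j) for j in np.argsort(b[r,225:325])[:4]),'dark',[int(225+j) for j in np.nonzero(g[r,225:325]<120)[0]][::12])
```

```text
[ 0.51913739 -0.08186277  0.08790753] [-179.92902084    4.62151612   79.97686689] 13.05 [-8.28049394  0.95115369 17.86418841] [ 0.20733443  1.25329649 -0.08235573]
col275 rows [(104, 728), (106, 728), (108, 731), (110, 729), (112, 726), (114, 718), (116, 597), (118, 324), (120, 590), (122, 689), (124, 681), (126, 676), (128, 523), (130, 51), (132, 26), (134, 35), (136, 30), (138, 24), (140, 39), (142, 59), (144, 86), (146, 102), (148, 107)]
blue row at col275 118 -113
115 blue cols [309, 311, 312, 313] dark []
120 blue cols [232, 233, 319, 320] dark []
125 blue cols [232, 233, 319, 320] dark []
```

Gap is now about 5 mm, pressed at ~18 N. Release, rise, and look.

>>> drive_tool(series=[[[0.2,0,0,0,0,0,0],[0.2,0,0,0,0,0,0],[0.2,0,0,0,0,0,0],[0.2,0,0,-0.3,0,0,0],[0.2,0,0,-1,0,0,0]]])

```text
time: 13.68
position: [0.5183, -0.0783, 0.1234]
ee_rot: [-179.7, 4.6, 80.0]
force: [-0.5, -0.5, -0.2]
width: 0.602
finger_force: 0.0
```

>>> drive_tool(series=[[[0.2,0,0,-1,0,0,0],[0.2,0,0,-1,0,0,0],[0.2,0,0,-1,0,1,0],[0.2,0,0,-1,0,0,0],[0.2,0,0,-1,0,0,0]]])

```text
time: 14.3
position: [0.5212, -0.0716, 0.2759]
ee_rot: [180.0, -0.0, 80.0]
force: [0.1, -0.3, -1.2]
width: 0.605
finger_force: 0.0
```

Run:
```python
from h import *
f=grab('wrist','w6.png');np.save('w6.npy',f,allow_pickle=True)
st=status.get_state();print(st['position'],st['ee_rot'],st['time'],st['force'])
```

```text
[ 0.52339201 -0.07192501  0.28066972] [1.79548076e+02 1.87421985e-03 7.99824324e+01] 14.35 [ 1.46758659 -0.6811689   2.90209433]
```

View pics/w6.png

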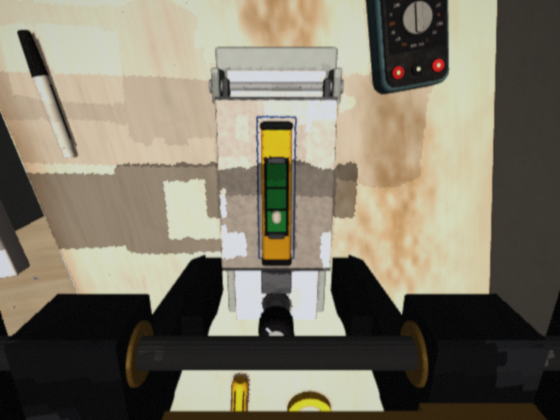

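The level lies within the outline (outline about 258–297 × 118–267), with the bubble at (277,217) off to the foot end. Next: above the knob.

Run:
```python
from h import *
plan([.491,-.224,.25],112,8)
```

```text
8 rows [-0.631 -0.182  0.127] [ 0.012  0.003 -0.873] mm 20.055504927385044
[[ 0.523 -0.072  0.281]
 [ 0.493 -0.165  0.261]]
```

>>> drive_tool(series=[[[0.2,-0.63,-0.18,0.13,0,0,-0.87],[0.2,-0.63,-0.18,0.13,0,0,-0.87],[0.2,-0.63,-0.18,0.13,0,0,-0.87],[0.2,-0.63,-0.18,0.13,0,0,-0.87],[0.2,-0.63,-0.18,0.13,0,0,-0.87]]])

```text
time: 14.98
position: [0.4906, -0.1649, 0.2543]
ee_rot: [-180.0, -0.0, 100.1]
force: [0.1, -0.3, 0.2]
width: 0.599
finger_force: 0.0
```

>>> drive_tool(series=[[[0.2,-0.63,-0.18,0.13,0,0,-0.87],[0.2,-0.63,-0.18,0.13,0,0,-0.87],[0.2,-0.63,-0.18,0.13,0,0,-0.87],[0.2,0,0,0,0,0,0],[0.2,0,0,0,0,0,0]]])

```text
time: 15.6
position: [0.4889, -0.2228, 0.2429]
ee_rot: [180.0, -0.0, 111.8]
force: [0.6, -0.1, 0.1]
width: 0.599
finger_force: 0.0
```

Run:
```python
from h import *
f=grab('wrist');np.save('w7.npy',f,allow_pickle=True);g=grab('top');np.save('t7.npy',g,allow_pickle=True)
st=status.get_state();print(st['position'],st['ee_rot'],st['time'],st['force'])
c=cv2.resize(g['image'][140:210,230:370],(560,280),interpolation=2)
cv2.imwrite('pics/w7.png',np.vstack([f['image'][:320],c])[:,:,::-1])
```

```text
[ 0.48904399 -0.22259025  0.24319132] [ 1.79984637e+02 -5.68482822e-03  1.11891041e+02] 15.7 [-0.47473575 -0.29815619 -0.59932715]
```

View pics/w7.png

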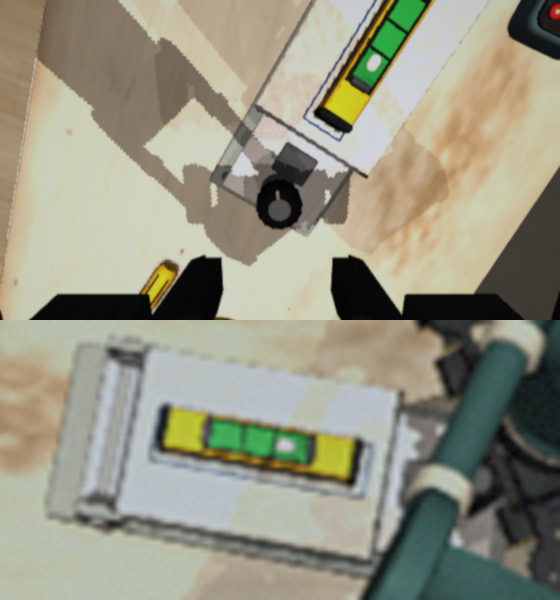

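Top view: the bubble is unobstructed at the foot end, at crop (286,445). Wrist view: knob cap centre at (279,209).

Run:
```python
from h import *
f=np.load('w7.npy',allow_pickle=True).item();g=cv2.cvtColor(f['image'],cv2.COLOR_RGB2GRAY)
c=cv2.HoughCircles(cv2.resize(g[170:240,245:315],None,fx=4,fy=4,interpolation=2),cv2.HOUGH_GRADIENT,1,40,param1=80,param2=15,minRadius=25,maxRadius=110)
print((c[0,:5]/4+[245,170,0]).round(1))
st=status.get_state();T=Ro.from_euler('xyz',st['ee_rot'],degrees=True)
for z in(.116,.1235,.125): 
  X=ray(f,[279,209],z)[0];print(z,X.round(4),(T.inv().apply(X-st['position'])*1000).round(1))
M=np.array([.517,-.085]);print('line', M-.143*np.array([.1736,.9848]))
# diameter check of knob top rim 37mm
d=np.linalg.norm(ray(f,[256,207],.1235)-ray(f,[302,207],.1235));print(d)
```

```text
[[278.9 205.9  23.4]
 [284.4 195.6  25.1]
 [288.1 212.1  18.3]
 [268.6 197.9  11.5]
 [274.9 215.1  14.1]]
0.116 [ 0.4913 -0.226   0.116 ] [ -4.    0.8 127.2]
0.1235 [ 0.4903 -0.2236  0.1235] [ -1.4   0.8 119.7]
0.125 [ 0.4901 -0.2231  0.125 ] [ -0.9   0.8 118.2]
line [ 0.4921752 -0.2258264]
0.035397881403914144
```

>>> drive_tool(series=[[[0.2,-0.03,0.03,0.9,0,0,0],[0.2,0,0,0.9,0,0,0],[0.2,0,0,0.9,0,0,0],[0.2,0,0,0.9,0,0,0],[0.2,0,0,0.9,0,0,0]]])

```text
time: 16.32
position: [0.4904, -0.2231, 0.1076]
ee_rot: [180.0, 0.0, 111.9]
force: [0.9, -0.1, -0.3]
width: 0.6
finger_force: 0.0
```

>>> drive_tool(series=[[[0.2,0,0,0.05,0,0,0],[-1,0,0,0,0,0,0],[-1,0,0,0,0,0,0],[-1,0,0,0,0,0,0],[-1,0,0,0,0,0,0]]])

```text
time: 16.95
position: [0.4913, -0.2242, 0.1078]
ee_rot: [179.9, 0.1, 111.9]
force: [1.8, 1.3, 1.3]
width: 0.408
finger_force: 29.9
```

>>> drive_tool(series=[[[-1,-0.02,-0.01,0.1,0,0,0],[-1,-0.02,-0.01,0.1,0,0,0],[-1,-0.01,-0.01,0.07,0,0,0],[-1,0,0,0,0,0,0],[-1,0,0,0,0,0,0]]])

```text
time: 17.58
position: [0.4911, -0.2259, 0.1003]
ee_rot: [179.9, 0.1, 111.9]
force: [-0.9, 2.5, 9.9]
width: 0.409
finger_force: 30.0
```

>>> drive_tool(series=[[[-1,0,0,0.03,0,0,0],[-1,0,0,0,0,0,0],[-1,0,0,0,0,0,0],[-1,0,0,0,0,0,0],[-1,0,0,0,0,0,0]]])

```text
time: 18.2
position: [0.4911, -0.226, 0.1001]
ee_rot: [179.9, 0.1, 111.9]
force: [-2.5, 3.3, 15.2]
width: 0.411
finger_force: 30.0
```

```bash
cat >> h.py <<'E'
def bubble():
    "bubble place in rad from the top camera: + toward the pivot end"
    f=grab('top');im=f['image'].astype(np.float32)
    y=np.array([.1736,.9848,0]);x=np.array([.9848,-.1736,0])
    hsv=cv2.cvtColor(f['image'],cv2.COLOR_RGB2HSV)
    s=np.zeros(hsv.shape[:2],np.uint8)
    s[150:190,255:335]=((hsv[...,0]>45)&(hsv[...,0]<80)&(hsv[...,1]>110))[150:190,255:335]
    ys,xs=np.nonzero(s);rc=cv2.minAreaRect(np.c_[xs,ys].astype(np.float32))
    C=ray(f,[rc[0]],.099)[0]
    t=np.arange(-.035,.0351,.0005)
    P=C+t[:,None]*y
    prof=np.mean([cv2.remap(im,*(proj(f,P+o*x).astype(np.float32).T[:,:,None]),cv2.INTER_LINEAR)[:,0] for o in(-.002,0,.002)],0)
    return f,rc,C,t,prof
E
python3 - <<'E'
from h import *
f,rc,C,t,p=bubble()
st=status.get_state();print(st['position'],st['force'],st['torque'],rc,C)
for a,b in zip(t[::4],p[::4].round(0).astype(int)): print(round(a*1000),b.tolist(),end=' ')
w=p[:,0]-20;
E
```

```text
[ 0.49116463 -0.22598613  0.10009777] [-1.9783537   2.92556152 15.67788637] [ 0.69630988 -0.08111576 -0.0751013 ] ((294.9729309082031, 170.1621551513672), (24.331050872802734, 7.233555316925049), 9.462322235107422) [ 0.51729672 -0.08550588  0.099     ]
-35 [76, 86, 80] -33 [66, 112, 76] -31 [57, 140, 75] -29 [56, 151, 76] -27 [58, 150, 76] -25 [59, 151, 77] -23 [59, 156, 78] -21 [60, 162, 81] -19 [65, 168, 85] -17 [79, 169, 94] -15 [114, 173, 125] -13 [150, 177, 160] -11 [176, 181, 188] -9 [181, 183, 193] -7 [181, 188, 194] -5 [169, 187, 181] -3 [139, 180, 150] -1 [90, 171, 107] 1 [64, 167, 85] 3 [61, 168, 83] 5 [64, 169, 85] 7 [62, 157, 81] 9 [58, 136, 72] 11 [53, 118, 66] 13 [58, 143, 75] 15 [63, 163, 83] 17 [65, 169, 85] 19 [64, 168, 85] 21 [64, 168, 86] 23 [63, 167, 85] 25 [63, 168, 85] 27 [66, 170, 86] 29 [63, 167, 84] 31 [63, 153, 81] 33 [71, 124, 82] 35 [84, 93, 89]
```

Cradle is on its stop at about 15 N. The bubble sits about 9 mm toward the foot (≈ -0.03 rad), so about 0.65 rad clockwise (+wz) is needed. Do the first part.

>>> drive_tool(series=[[[-1,0,0,0,0,0,0.8],[-1,0,0,0,0,0,0.8],[-1,0,0,0,0,0,0.8],[-1,0,0,0,0,0,0.8],[-1,0,0,0,0,0,0.8]]])

```text
time: 18.88
position: [0.4923, -0.2258, 0.1002]
ee_rot: [179.7, 0.1, 93.4]
force: [2.3, 4.7, 13.1]
width: 0.408
finger_force: 30.0
```

>>> drive_tool(series=[[[-1,0,0,0,0,0,0],[-1,0,0,0,0,0,0],[-1,0,0,0,0,0,0],[-1,0,0,0,0,0,0],[-1,0,0,0,0,0,0]]])

```text
time: 19.5
position: [0.4922, -0.2258, 0.1001]
ee_rot: [179.7, 0.0, 93.5]
force: [1.7, 4.4, 12.9]
width: 0.406
finger_force: 30.0
```

```bash
cat >> h.py <<'E'
def read():
    f,rc,C,t,p=bubble();g=p[:,1];w=np.clip(p[:,0]-100,0,None)
    st=status.get_state();print(st['time'],st['position'].round(4),st['force'].round(1),st['torque'].round(2),st['ee_rot'].round(1),st['width'])
    T=t*1000;gx=np.nonzero(g>125)[0]
    i=np.nonzero(p[:,0]>115)[0]
    print('bubble centroid mm',(w*T).sum()/w.sum(),'half-level',T[i[[0,-1]]],'green ends',T[gx[[0,-1]]])
    for a,b in((5,17),(-17,-5)):
        k=np.nonzero((T>=a)&(T<=b))[0];d=np.clip(150-g[k],0,None);print('line',(d*T[k]).sum()/max(d.sum(),1e-9),g[k].min())
    return f
E
python3 -c "
from h import *
read()"
```

```text
19.55 [ 0.4922 -0.2258  0.1002] [ 1.3  4.6 13.6] [ 0.67 -0.54 -0.15] [179.7   0.   93.5] 0.4067148142488636
bubble centroid mm -4.011534837610924 half-level [-10.   2.] green ends [-31.   32.5]
line 10.925585778019359 121.058266
line -10.825401891371982 134.17188
```

>>> drive_tool(series=[[[-1,0,0,0.01,0,0,0.76],[-1,0,0,0,0,0,0.76],[-1,0,0,0,0,0,0.76],[-1,0,0,0,0,0,0.76],[-1,0,0,0,0,0,0.76]]])

```text
time: 20.18
position: [0.4933, -0.2259, 0.1002]
ee_rot: [179.6, -0.0, 76.0]
force: [4.3, 5.1, 11.7]
width: 0.408
finger_force: 30.0
```

>>> drive_tool(series=[[[-1,0,0,0,0,0,0],[-1,0,0,0,0,0,0],[-1,0,0,0,0,0,0],[-1,0,0,0,0,0,0],[-1,0,0,0,0,0,0]]])

```text
time: 20.8
position: [0.4933, -0.2259, 0.1002]
ee_rot: [179.6, -0.0, 76.1]
force: [4.8, 5.0, 11.8]
width: 0.407
finger_force: 30.0
```

>>> drive_tool(series=[[[-1,0,0,0,0,0,0],[-1,0,0,0,0,0,0],[-1,0,0,0,0,0,0],[-1,0,0,0,0,0,0],[-1,0,0,0,0,0,0]]])

```text
time: 21.42
position: [0.4933, -0.2259, 0.1002]
ee_rot: [179.6, -0.0, 76.1]
force: [4.2, 5.0, 12.0]
width: 0.412
finger_force: 30.0
```

```bash
python3 -c "
from h import *
f=read();im=f['image']
a=cv2.resize(im[140:210,240:380],(800,400),interpolation=2);cv2.imwrite('pics/t9.png',a[:,:,::-1])"
```

```text
21.475 [ 0.4933 -0.2259  0.1002] [ 4.5  4.6 12. ] [ 0.75 -0.85 -0.12] [179.6  -0.   76.1] 0.407518988794296
bubble centroid mm -0.7692749923450412 half-level [-7.   5.5] green ends [-31.  32.]
line 10.608240436486414 122.60905
line -10.549539046314644 113.53451
```

View pics/t9.png

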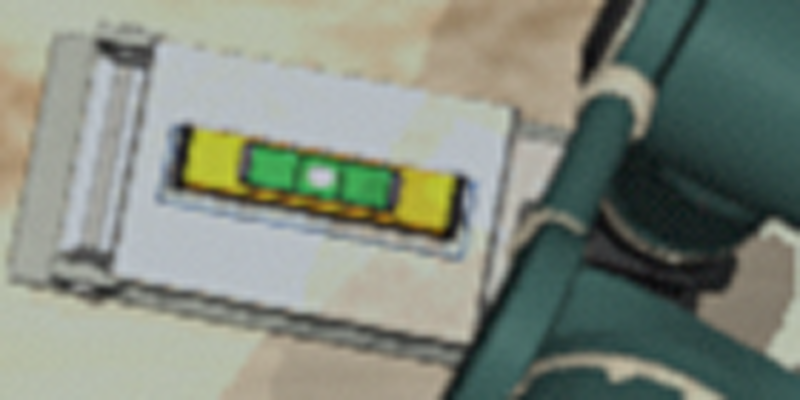

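The bubble stands between the lines at (320,177). I'll trim the remaining 0.8 mm and press slightly more.

>>> drive_tool(series=[[[-1,0,0,0.01,0,0,0.6],[-1,0,0,0,0,0,0],[-1,0,0,0,0,0,0],[-1,0,0,0,0,0,0],[-1,0,0,0,0,0,0]]])

```text
time: 22.1
position: [0.4935, -0.226, 0.1001]
ee_rot: [179.6, -0.1, 73.3]
force: [3.5, 5.2, 12.5]
width: 0.407
finger_force: 30.0
```

>>> drive_tool(series=[[[-1,0,0,0,0,0,0],[-1,0,0,0,0,0,0],[-1,0,0,0,0,0,0],[-1,0,0,0,0,0,0],[-1,0,0,0,0,0,0]]])

```text
time: 22.72
position: [0.4935, -0.226, 0.1001]
ee_rot: [179.6, -0.1, 73.3]
force: [3.8, 4.0, 12.4]
width: 0.412
finger_force: 30.0
```

```bash
python3 -c "
from h import *
read();read()"
```

```text
22.775 [ 0.4935 -0.226   0.1002] [ 4.2  4.9 12.9] [ 0.81 -0.78 -0.05] [ 1.796e+02 -1.000e-01  7.330e+01] 0.40842952498038254
bubble centroid mm 0.04579603516067223 half-level [-6.5  7. ] green ends [-31.  32.]
line 10.66077837322052 124.84766
line -10.511825933415885 119.600914
22.825 [ 0.4935 -0.2259  0.1002] [ 4.6  5.5 12.5] [ 0.74 -0.83 -0.05] [ 1.796e+02 -1.000e-01  7.330e+01] 0.40726117083557123
bubble centroid mm 0.10256844816683891 half-level [-6.5  7. ] green ends [-31.  32.]
line 10.622093748553738 124.76823
line -10.506752775610599 119.492836
```

Centred to about 0.1 mm, 12.5 N on the stop, knob still gripped. Handing in.

```bash
python3 -c "
from station import r
print(r.job_done())"
```

```text
the job is handed in; nothing more can be done
None
```

The job is handed in: the level is seated inside the blue outline and released, the cradle is held on its stop at about 12.5 N, the bubble is centred to about 0.1 mm, and the knob is still gripped, at 22.8 s of the 51 s allowed.

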